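# Put the washing-up things back in their holders by the basement sink

### The arm

A 6-joint arm with a two-finger parallel gripper is mounted at the origin on the work surface. World frame = base frame: x ahead of the robot, y to its left, z up, the work surface at z = 0. Lengths are in m, angles in degrees, forces in N, time in s.
With the tool pointing down it reaches from about 0.35 to 0.875 m from the base axis. Payload 4.2 kg.
Tool frame: the origin (TCP) lies at the very end of the fingers, on their centre line; the grasp point (between the pads) lies 19 mm behind it; z points along the fingers, y is the line along which they close (so a half turn about z gives the same grasp; the last joint's range is limited). The gripper opens to 87 mm and grips with 3 to 60 N. Pads are 19 mm wide; open, the fingers measure 117 mm over their backs; the gripper's body (75 mm by 190 mm) begins 51 mm behind the grasp point.
Start: joints at [91.192, 22.042, 0.453, 0, -68.411, -14.817], TCP at [0.147, 0.607, 0.223] pointing down, gripper open.
Joint ranges: [-179.83, 179.83], [-69.29, 118.12], [-61.27, 80.66], [-181.25, 117.63], [-171.15, -9.14], [-177.46, 177.46]. Speed limits (degrees/s): [159.86, 159.86, 180, 180, 180, 180].

### API

Orientations are given as a 3x3 rotation matrix whose columns are the frame's x, y, z axes.
In Python, from station import monitor, cams, ticket gives the robot as it stands.
- The arm moves only by the tool drive_tool, never from a script. Its argument "moves" is a list of rows, each an object with "delta_pos": the shift along the tool's x, y, z in mm, a list of three; "turn": the turn about the tool's z in rad; "claw": the opening, from 0 (shut) to 1 (fully open). A call has 1 to 12 rows; each row shifts and turns the commanded pose from where the row before left it, along the tool's axes as they then stand; what a row does not reach is not made up. A row lasts 1/8 s, in which the tool goes at most 62.5 mm and 10.7 degrees, less where a joint would pass 70% of its speed; a pose out of reach is approached as far as the arm can. A call is refused whole if a number of a shift passes 62.5 or a number of a turn 0.188, either way. A call with a gripper value outside its range is refused whole. The fingers move at their own pace and stop on an object; the grip force is fixed at half the most. Time passes only in rows, so rows that do not move let the fingers close. It gives the time, the measured TCP pose, the force, the opening and the grip force at its end, in the units of the state.
- monitor.sense(): the state, without advancing time (a new reading comes with each control period).
- cams.capture(name): name is "scene" or "side" or "wrist"; returns a dict with "color" (420x560x3 uint8, red, green, blue), "range_z" (420x560 float32, m along the optical axis (not along the pixel's ray), 0 where there is no reading), "vertical_fov" (degrees; the focal length in pixels is half the picture's height over the tangent of half this angle, whatever the lens; pixels are square), "cx", "cy" (the principal point, pixels), "dist" ([k1, k2, p1, p2, k3] as OpenCV has them; the pictures are not rectified), "extrinsics" (4x4, takes a point from camera to world coordinates). Camera axes: x right, y down, z forward; pixel columns grow to the right and rows downward; lengths in m; the calibration is good to about 2 mm. A picture is of the moment at which its call begins.
- ticket.finish_job(): hands the job in; it is judged then, once.
The state is a dict: "time_s": time; "joints": joint angles; "joint_velocities": joint speeds; "effort": joint torques, N m; "tcp_pos": TCP position; "ee_rot": TCP orientation; "wrist_force": force on the tool from outside, world axes, zero at the start; "moment": the same for the moment, N m; "gripper_width": opening from 0.0 (shut) to 1.0 (fully open); "gripper_force": force on a finger pad.
Only numpy, scipy, OpenCV 4.12 (cv2) and the standard library are available. Lean on these libraries where they do the work, as an engineer would, in place of code of your own. Each camera call takes 0.05 s, during which the arm holds its last target. There are 200 camera calls.

### The job

The washing-up is done, so put each sink thing back in its own holder: the wooden spoon flat inside the pale wooden tray, the red scraper flat inside the red tray, the green soap centred on the ridges of the white soap dish and in line with it, and the blue pot brush standing bristles down in the round blue dish. Set each thing down and let go of it rather than dropping it, and leave the white canister and the orange bottle standing where they are.

Things in the scene. Friction and masses are not known exactly. Their poses are not given: they have to be found in the camera images.
- spoon_mid (a point): Wooden spoon, brown, 236 mm long: straight handle 14 mm wide and 12 mm high with a round bowl 52 mm across and 13 mm high at the +x end. It lies flat; the point is at half its length and half the handle's height (6 mm above its underside). x runs along it towards the head, y across, z up. The handle reaches from 118 mm behind to 66 mm ahead of the point; it balances within 10 mm of the point. 36 to 56 g. Loose.
- scraper_mid (a point): Red silicone scraper (spatula), all red and stiff, 236 mm long: straight handle 14 mm wide and 12 mm high, flat rectangular blade 85 mm long, 52 mm wide and 10 mm thick at the +x end. It lies flat; the point is at half its length and half the handle's height (6 mm above its underside). x runs along it towards the head, y across, z up. The handle reaches from 118 mm behind to 33 mm ahead of the point; it balances within 10 mm of the point. 56 to 88 g. Loose.
- soap_mid (a point): Bar of pale green soap, 76 mm (x) by 50 mm (y) by 28 mm high, lying flat; the point is its centre, 14 mm above its underside. 80 to 125 g. Loose.
- brush_mid (a point): Round palm pot brush standing on its bristles, 72 mm high: cream bristle disc at the bottom, blue flange 60 mm across, and on top a blue upright cylindrical knob 36 mm across from 44 to 72 mm above its underside. The point is on its axis, 36 mm above its underside (the knob's middle is 22 mm above the point). z up. 72 to 113 g. Loose.
- spoon_tray: Pale wooden drip tray for the wooden spoon, fixed: open rectangle 270 mm (x) by 80 mm (y), inside 262 by 72 mm, inner floor 4 mm and rim 16 mm above the counter. Origin: centre of its underside, on the counter; x along it. The spoon may lie either way round in it.
- scraper_tray: Red plastic drip tray for the red scraper, fixed: open rectangle 270 mm (x) by 80 mm (y), inside 262 by 72 mm, inner floor 4 mm and rim 16 mm above the counter. Origin: centre of its underside, on the counter; x along it. The scraper may lie either way round in it.
- soap_dish: White plastic soap dish, fixed: 110 mm (x) by 84 mm (y), five ridges along x whose tops, where the soap lies, are 12 mm above the counter; a lip across each short end (98 mm apart inside, 17 mm high), long sides open. Origin: centre of its underside, on the counter; x is its long direction.
- brush_dish: Blue round drip dish for the pot brush, fixed: 92 mm across the rim, about 78 mm inside at its floor, inner floor 4 mm and rim 20 mm above the counter. Origin: centre of its underside, on the counter.
- canister_mid (a point): White plastic canister with a flip-top lid, 66 mm across, 115 mm high, upright on the counter, not to be disturbed; the point is its centre, half-way up. Loose.
- bottle_mid (a point): Orange bottle of washing-up liquid, 56 mm across, 155 mm high, white cap, paper label, upright on the counter, not to be disturbed; the point is its centre, half-way up. Loose.
Mind the look-alikes: they are no part of the job. Leave any pink or turquoise look-alike of the part that bears brush_mid alone.

How it is judged (in metres and radians):
At the end, for the whole second after the job is handed in: Centres within 23 mm (spoon, scraper), 14 mm (soap), 15 mm (brush) of their own holders' centres; spoon and scraper flat on the tray floor, in line within 0.2 rad, either way round; soap flat on the ridges, in line within 0.26 rad; brush upright on the dish floor; all released, at rest (horizontal distance between spoon_mid and spoon_tray below 0.023 m and angle between the x axis of spoon_mid and the x axis of spoon_tray, either way round below 0.2 rad and z of spoon_mid in the frame of spoon_tray below 0.013 m and angle between each of spoon_mid, scraper_mid's own z axis and vertical below 0.035 rad and horizontal distance between scraper_mid and scraper_tray below 0.023 m and angle between the x axis of scraper_mid and the x axis of scraper_tray, either way round below 0.2 rad and z of scraper_mid in the frame of scraper_tray below 0.013 m and horizontal distance between soap_mid and soap_dish below 0.014 m and angle between the x axis of soap_mid and the x axis of soap_dish, either way round below 0.26 rad and z of soap_mid in the frame of soap_dish between 0.022 and 0.03 m and angle between soap_mid's own z axis and vertical below 0.08 rad and horizontal distance between brush_mid and brush_dish below 0.015 m and z of brush_mid in the frame of brush_dish below 0.044 m and angle between brush_mid's own z axis and vertical below 0.1 rad and linear speed of each of spoon, scraper, soap, brush below 0.02 m/s and contact force between each of spoon, scraper, soap, brush and the fingers below 0.05 N); the robot touches nothing.
It fails at once if the white canister or the bottle is shoved more than 25 mm or tipped (distance of any of canister_mid, bottle_mid from where it was at the start of the episode above 0.025 m or angle between any of canister_mid, bottle_mid's own z axis and vertical above 0.4 rad).
It fails at once if one of the four things falls freely (faster than 0.8 m/s and out of the fingers) instead of being set down ((contact force between spoon and the fingers below 0.02 N and linear speed of spoon above 0.8 m/s) or (contact force between scraper and the fingers below 0.02 N and linear speed of scraper above 0.8 m/s) or (contact force between soap and the fingers below 0.02 N and linear speed of soap above 0.8 m/s) or (contact force between brush and the fingers below 0.02 N and linear speed of brush above 0.8 m/s)).
It also fails if it takes over 120 s, if anything falls off the work surface, if the arm or the gripper's body presses on something with over 40 N, if the wrist force passes 120 N, or if a joint passes its speed limit or range.

## Working session

There is one attempt and no reset: what is moved stays moved. The work goes in short steps, Python scripts to look and compute and a tool call to move; the robot and the scene stay as the last step left them, time stands still between calls to the robot, and variables do not carry over. Pictures are saved under pics/ and viewed, at most 14 in all, crops included, and the job is handed in when it is done.

Besides the shell and the picture viewer there is one more tool, called after ">>>" as name([rows], argument=value, ...), one row to a line, values as JSON. drive_tool: Moves the arm, as the interface text tells. Its arguments: {"type":"object","properties":{"moves":{"type":"array","items":{"type":"object","properties":{"delta_pos":{"type":"array","items":{"type":"number"}},"turn":{"type":"number"},"claw":{"type":"number"}}}}},"required":["moves"]}

```bash
mkdir -p pics; ls
cat > h.py <<'E'
import numpy as np,cv2,pickle
from station import monitor,cams,ticket
def cap(n,f=None):
    d=cams.capture(n); pickle.dump(d,open(f'{n}.pkl','wb'))
    if f: cv2.imwrite(f'pics/{f}.png',d['color'][:,:,::-1])
    return d
def K(d):
    f=d['color'].shape[0]/2/np.tan(np.radians(d['vertical_fov'])/2)
    return np.array([[f,0,d['cx']],[0,f,d['cy']],[0,0,1.]])
def ray(d,px):
    p=cv2.undistortPoints(np.array(px,float).reshape(-1,1,2),K(d),np.array(d['dist']))[:,0]
    return np.c_[p,np.ones(len(p))]
def onz(d,px,z):  # pixels -> points on height z
    E=np.array(d['extrinsics']); r=ray(d,px)@E[:3,:3].T; t=E[:3,3]
    return t+r*((z-t[2])/r[:,2])[:,None]
def cloud(d):
    h,w=d['range_z'].shape
    u,v=np.meshgrid(np.arange(w),np.arange(h)); E=np.array(d['extrinsics'])
    P=ray(d,np.c_[u.ravel(),v.ravel()])*d['range_z'].reshape(-1,1)
    return (P@E[:3,:3].T+E[:3,3]).reshape(h,w,3)
E
python3 - <<'E'
from h import *
for n in ('scene','side','wrist'):
    d=cap(n,n+'0'); E=np.array(d['extrinsics']); print(n,E.round(3).tolist(),d['vertical_fov'],d['dist'])
s=monitor.sense(); print(s['tcp_pos'],s['ee_rot'],s['time_s'])
E
```

```text
pics
scene [[0.311, 0.759, -0.572, 1.232], [0.95, -0.239, 0.2, -0.228], [0.015, -0.606, -0.796, 0.925], [0.0, 0.0, 0.0, 1.0]] 48.8529035863947 [-0.03946985  0.          0.          0.          0.        ]
side [[0.719, -0.388, 0.577, 0.08], [-0.695, -0.374, 0.614, -0.593], [-0.022, -0.842, -0.539, 0.583], [0.0, 0.0, 0.0, 1.0]] 56.62293186626673 [-0.10897822  0.          0.          0.          0.        ]
wrist [[-0.235, -0.929, -0.286, 0.226], [-0.972, 0.225, 0.067, 0.588], [0.002, 0.294, -0.956, 0.384], [0.0, 0.0, 0.0, 1.0]] 63.917726996246465 [-0.0724526  0.         0.         0.         0.       ]
[0.1471281  0.60697517 0.22172585] [[ 9.71831424e-01 -2.35676950e-01 -2.43613096e-04]
 [-2.35677028e-01 -9.71830043e-01 -1.64480025e-03]
 [ 1.50890981e-04  1.65588258e-03 -9.99998618e-01]] 0.15
```

View pics/scene0.png

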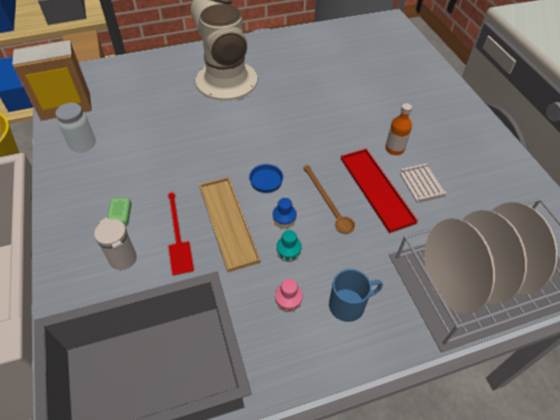

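View pics/side0.png

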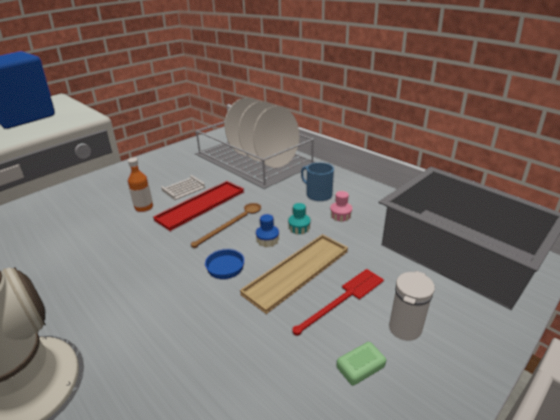

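Run:
```python
from h import *
L=lambda n:pickle.load(open(n+'.pkl','rb'))
s,c=L('scene'),L('side')
for n,d in(('scene',s),('side',c)):
    E=np.linalg.inv(d['extrinsics'])
    for p in([0.147,.607,.223],[0,0,0]): 
        q=E[:3,:3]@p+E[:3,3]; print(n,(K(d)@q/q[2]).round(0),q[2])
P=cloud(s)
for nm,(u,v) in dict(base=(225,80),brush=(285,203),soap=(120,205),canlid=(110,230),bottle=(400,130),dish=(424,182),bdish=(266,178),bowl=(345,225),spoonend=(308,168),scr=(181,258),scrend=(172,197),rt=(378,190),wt=(229,222),mug=(350,280)).items():
    print(nm,P[v,u].round(3))
a=cv2.resize(s['color'][185:315,220:330],None,fx=5,fy=5,interpolation=3)[:600,:,::-1]
cv2.imwrite('pics/crop1.png',a[:600,:550])
```

```text
scene [435.   8.   1.] 1.3459900193512329
scene [226.  79.   1.] 1.4862213327392866
side [-32. 143.   1.] 0.9696085533622631
side [ -1. 397.   1.] 0.6321362975562864
base [ 0.061 -0.014  0.046]
brush [0.593 0.003 0.071]
soap [ 0.446 -0.375  0.031]
canlid [ 0.582 -0.39   0.114]
bottle [0.468 0.364 0.095]
dish [0.59  0.393 0.011]
bdish [ 0.447 -0.     0.005]
bowl [0.65  0.142 0.001]
spoonend [0.453 0.116 0.013]
scr [ 0.629 -0.261  0.01 ]
scrend [ 0.443 -0.249  0.011]
rt [0.573 0.268 0.003]
wt [ 0.559 -0.13   0.007]
mug [0.818 0.077 0.046]
```

View pics/crop1.png

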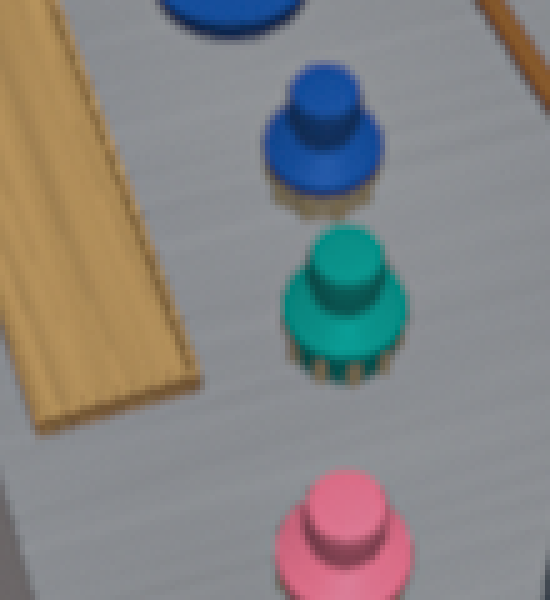

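The crop shows three brushes in the scene picture: blue (285,205), turquoise (289,240) and pink (289,290). The blue one has the blue flange and cream bristles, so it is the one meant. Next I measure everything.

```bash
cat >> h.py <<'E'
def mask(d,lo,hi,box=None):
    h=cv2.cvtColor(d['color'],cv2.COLOR_RGB2HSV); m=cv2.inRange(h,lo,hi)
    return m>0
# name: hsv ranges, seed xy radius, heights z range
def blob(d,lo,hi,xy,r,z0,z1):
    P=cloud(d); m=mask(d,lo,hi)&(np.hypot(P[...,0]-xy[0],P[...,1]-xy[1])<r)&(P[...,2]>z0)&(P[...,2]<z1)&(d['range_z']>0)
    return P[m]
def rect(Q):
    (c,s,a)=cv2.minAreaRect(Q[:,:2].astype(np.float32)*1000)
    if s[0]<s[1]: s=s[::-1]; a+=90
    return np.round(c,1),np.round(s,1),round((a+90)%180-90,1),len(Q)
RED=((0,150,60),(8,255,255)); BLUE=((105,150,50),(125,255,255)); BRN=((6,110,50),(16,255,200)); GRN=((45,60,90),(75,255,255)); PALE=((10,60,110),(25,200,255)); ORG=((5,180,100),(15,255,255)); WHT=((0,0,165),(179,40,255)); ANY=((0,0,0),(179,255,255))
E
cat > m.py <<'E'
from h import *
L=lambda n:pickle.load(open(n+'.pkl','rb'))
for n in('scene','side'):
    d=L(n); print(n); P=cloud(d)
    def f(nm,*a):
        Q=blob(d,*a); print(nm,*(rect(Q) if len(Q)>5 else ['none']),np.percentile(Q[:,2],[5,50,95]).round(3) if len(Q) else '')
    f('spoon',*BRN,(.55,.13),.17,-.01,.03)
    f('spoonhead',*BRN,(.65,.142),.05,-.01,.03)
    f('scraper',*RED,(.54,-.255),.16,-.01,.03)
    f('blade',*RED,(.635,-.26),.065,-.01,.03)
    f('redtray',*RED,(.573,.268),.18,-.01,.03)
    f('redrim',*RED,(.573,.268),.18,.011,.03)
    f('soaptop',*GRN,(.446,-.375),.08,.022,.05)
    f('soap',*GRN,(.446,-.375),.08,-.01,.05)
    f('paletray',*PALE,(.56,-.13),.18,-.01,.03)
    f('palerim',*PALE,(.56,-.13),.18,.011,.03)
    f('knobtop',*BLUE,(.593,.003),.06,.066,.09)
    f('flange',*BLUE,(.593,.003),.06,.03,.06)
    f('bdish',*BLUE,(.45,0),.065,-.01,.03)
    f('bdishrim',*BLUE,(.45,0),.065,.015,.03)
    f('dish',*WHT,(.59,.393),.085,.005,.03)
    f('cantop',*ANY,(.582,-.39),.06,.1,.13)
    f('bottle',*ANY,(.468,.364),.06,.03,.2)
    f('mug',*ANY,(.818,.077),.1,.03,.2)
E
python3 m.py
```

```text
scene
spoon [562.5 118.2] [235.9  46.6] 11.1 507 [0.003 0.01  0.014]
spoonhead [643.5 139.7] [74.7 46.9] -15.9 290 [0.002 0.007 0.014]
scraper [ 547.8 -257.3] [238.8  48.2] -3.4 862 [0.007 0.01  0.014]
blade [ 618.7 -261.5] [96.8 48.2] -3.4 660 [0.007 0.01  0.013]
redtray [567.5 300.8] [270.5 157.6] 2.9 2528 [0.001 0.004 0.016]
redrim [569.2 263.5] [268.8  81.1] 4.2 389 [0.011 0.015 0.018]
soaptop [ 452.9 -381.6] [71.4 50. ] -15.6 416 [0.024 0.028 0.031]
soap [ 442.  -378.5] [98.1 50. ] -15.6 455 [0.019 0.028 0.031]
paletray [561.4 -77.6] [286.6 189.7] 1.5 3059 [0.001 0.005 0.016]
palerim [561.5 -78.1] [284.6 188.8] 1.5 454 [0.012 0.016 0.018]
knobtop [592.1   2.7] [29.4 28.8] -50.8 121 [0.067 0.071 0.074]
flange [5.966e+02 1.000e-01] [54.  43.4] 74.9 249 [0.031 0.035 0.057]
bdish [453.6  -2.1] [88.4 84.3] -14.9 704 [0.001 0.006 0.02 ]
bdishrim [453.8  -2.4] [88.1 84. ] -18.4 118 [0.016 0.019 0.022]
dish [587.5 388.4] [111.3  83.3] -2.2 444 [0.005 0.01  0.017]
cantop [ 583.5 -391.2] [77.4 66.5] -20.4 786 [0.105 0.114 0.117]
bottle [453.2 373.4] [56.2 46.8] 38.6 750 [0.036 0.092 0.153
[... 511 characters left out ...]
8 0.031]
soap [ 449.7 -386.7] [73.7 47.5] -14.1 1209 [0.016 0.028 0.03 ]
paletray [555.9 -88.9] [276.8 173.1] 2.4 3174 [0.003 0.005 0.016]
palerim [553.7 -88.9] [271.8 173.1] 2.4 635 [0.012 0.015 0.018]
knobtop [585.7  -3.3] [27.9 26.9] 85.7 81 [0.067 0.07  0.072]
flange [583.5  -5.2] [49.2 43.6] -43.4 219 [0.031 0.035 0.057]
bdish [451.1  -5.2] [90. 82.] 51.5 823 [0.003 0.006 0.02 ]
bdishrim [451.   -5.8] [89.  82.1] 52.9 154 [0.015 0.018 0.021]
dish [585.9 386.2] [107.2  76.3] -0.3 71 [0.005 0.011 0.017]
cantop [ 581.  -393.7] [77.3 64.1] 47.5 1011 [0.103 0.115 0.117]
bottle [439.7 371.3] [57.6 47.7] -29.3 744 [0.036 0.087 0.149]
mug [853.1  66.7] [105.1  77.7] 59.1 797 [0.034 0.067 0.089]
```

```bash
cat > m2.py <<'E'
from h import *
L=lambda n:pickle.load(open(n+'.pkl','rb'))
for n in('scene','side'):
    d=L(n); print(n); P=cloud(d); h=cv2.cvtColor(d['color'],cv2.COLOR_RGB2HSV)
    for v,u in ([(223,229),(170,308)] if n=='scene' else [(270,300),(242,198)]): print(h[v,u],P[v,u].round(3))
    Q=blob(d,(5,60,50),(25,255,255),(.56,-.125),.16,-.01,.03); Q=Q[(Q[:,1]<-.05)&(Q[:,1]>-.2)]; print('pale',rect(Q))
    Q=blob(d,(5,60,50),(25,255,255),(.56,.13),.17,.004,.03); Q=Q[(Q[:,1]>.03)]; print('spoon',rect(Q))
    c=Q.mean(0)[:2]; 
    b=Q[Q[:,0]>.63]; t=Q[Q[:,0]<.47]; g=Q[(Q[:,0]>.53)&(Q[:,0]<.57)]
    print([q.mean(0).round(4)[:2] for q in(b,t,g)],Q[:,:2].min(0),Q[:,:2].max(0))
    D=blob(d,*WHT,(.588,.388),.075,.003,.03); print('dish',rect(D))
    M=P[(d['range_z']>0)&(P[...,2]>.05)&(P[...,0]>.5)&(P[...,0]<.7)&(P[...,1]>.25)&(P[...,1]<.55)]
    if len(M): print('obst',len(M),M.min(0),M.max(0))
E
python3 m2.py
```

```text
scene
[ 18 124 160] [ 0.561 -0.13   0.005]
[ 15 169 131] [0.46  0.113 0.012]
pale (array([ 555.7, -132.3]), array([272.3,  80.6]), 1.5, 3025)
spoon (array([561. , 118.7]), array([238.9,  47.9]), 10.5, 530)
[array([0.6524, 0.138 ]), array([0.4543, 0.1136]), array([0.5489, 0.1238])] [0.439653   0.10529891] [0.67970405 0.16051172]
dish (array([587.6, 389.2]), array([111.2,  85.1]), -2.0, 568)
side
[ 19  97 179] [ 0.564 -0.136  0.003]
[ 14 149 130] [0.456 0.109 0.011]
pale (array([ 557.4, -128.2]), array([277.1,  94.5]), 2.3, 3305)
spoon (array([560., 115.]), array([242.7,  50.7]), 11.2, 379)
[array([0.6575, 0.1406]), array([0.4522, 0.1095]), array([0.5502, 0.1206])] [0.43697563 0.10108097] [0.67898207 0.15970493]
dish (array([585.9, 386.2]), array([107.2,  76.3]), -0.3, 94)
```

```bash
cat > go.py <<'E'
import sys
from h import *
s=monitor.sense(); R=np.array(s['ee_rot']); p=np.array(s['tcp_pos'])*1000
yaw=np.degrees(np.arctan2(R[1,0],R[0,0]))
print('t',round(s['time_s'],2),'tcp',p.round(1),'yaw',yaw.round(2),'w',round(s['gripper_width'],3),'F',np.round(s['gripper_force'],1),np.round(s['wrist_force'],1),'tilt',R[:2,2].round(4))
for a in sys.argv[1:]:   # x,y,z,yaw : shift first in present axes, then turn
    x,y,z,w=map(float,a.split(','))
    d=R.T@(np.array([x,y,z])-p); t=-np.radians(w-yaw)
    n=max(1,int(np.ceil(abs(d).max()/55)))
    print(a,'delta',d.round(1),'rows',n,'each',(d/n).round(1),'| then turn',t.round(3))
    p=np.array([x,y,z]); c,q=np.cos(t),np.sin(t); R=R@np.array([[c,-q,0],[q,c,0],[0,0,1]]); yaw=w
E
python3 go.py 589,0,200,0
```

```text
t 0.15 tcp [147.1 607.  221.7] yaw -13.63 w 0.995 F 0.0 [ 0.1  0.3 -0.9] tilt [-0.0002 -0.0016]
589,0,200,0 delta [572.5 485.7  22.6] rows 11 each [52.  44.2  2.1] | then turn -0.238
```

>>> drive_tool([
  {"delta_pos":[42,36,2]},
  {"delta_pos":[42,36,2]},
  {"delta_pos":[42,36,2]},
  {"delta_pos":[42,36,2]},
  {"delta_pos":[42,36,2]},
  {"delta_pos":[42,36,2]},
  {"delta_pos":[42,36,2]},
  {"delta_pos":[42,36,2]},
  {"delta_pos":[42,36,2]},
  {"delta_pos":[42,36,2]},
  {"delta_pos":[42,36,2]},
  {"delta_pos":[42,36,2]},
])

```text
invalid input
```

```bash
python3 go.py 589,0,200,0
```

```text
t 0.15 tcp [147.1 607.  221.7] yaw -13.63 w 0.995 F 0.0 [ 0.1  0.3 -0.9] tilt [-0.0002 -0.0016]
589,0,200,0 delta [572.5 485.7  22.6] rows 11 each [52.  44.2  2.1] | then turn -0.238
```

Every row probably needs all three fields.

>>> drive_tool([
  {"delta_pos":[42,36,2],"turn":0,"claw":1},
  {"delta_pos":[42,36,2],"turn":0,"claw":1},
  {"delta_pos":[42,36,2],"turn":0,"claw":1},
  {"delta_pos":[42,36,2],"turn":0,"claw":1},
  {"delta_pos":[42,36,2],"turn":0,"claw":1},
  {"delta_pos":[42,36,2],"turn":0,"claw":1},
  {"delta_pos":[42,36,2],"turn":0,"claw":1},
  {"delta_pos":[42,36,2],"turn":0,"claw":1},
  {"delta_pos":[42,36,2],"turn":0,"claw":1},
  {"delta_pos":[42,36,2],"turn":0,"claw":1},
  {"delta_pos":[42,36,2],"turn":0,"claw":1},
  {"delta_pos":[42,36,2],"turn":0,"claw":1},
])

```text
time_s: 1.65
tcp_pos: [0.536, 0.0672, 0.1984]
ee_rot: [[0.972, -0.236, -0.0], [-0.236, -0.972, 0.0], [-0.0, -0.0, -1.0]]
wrist_force: [0.5, 1.0, 1.0]
gripper_width: 1.002
gripper_force: 0.0
```

```bash
python3 go.py 589,0,200,0
```

```text
t 1.65 tcp [536.   67.2 198.4] yaw -13.62 w 1.002 F 0.0 [0.5 1.  1. ] tilt [-0.0001  0.    ]
589,0,200,0 delta [67.3 52.8 -1.6] rows 2 each [33.7 26.4 -0.8] | then turn -0.238
```

>>> drive_tool([
  {"delta_pos":[33.5,26.5,0],"turn":0,"claw":1},
  {"delta_pos":[34,26.5,0],"turn":0,"claw":1},
  {"delta_pos":[0,0,0],"turn":-0.12,"claw":1},
  {"delta_pos":[0,0,0],"turn":-0.118,"claw":1},
  {"delta_pos":[0,0,0],"turn":0,"claw":1},
])

```text
time_s: 2.28
tcp_pos: [0.5882, 0.0012, 0.1981]
ee_rot: [[1.0, -0.002, -0.001], [-0.002, -1.0, -0.0], [-0.001, 0.0, -1.0]]
wrist_force: [-0.2, 0.1, -0.4]
gripper_width: 1.003
gripper_force: 0.0
```

```bash
cat > w.py <<'E'
from h import *
d=cap('wrist','wrist1')
Q=blob(d,*BLUE,(.589,0),.07,.06,.09); print('knob',rect(Q))
Q=blob(d,*BLUE,(.589,0),.07,.02,.05); print('flange',rect(Q))
Q=blob(d,*BLUE,(.452,-.004),.065,-.01,.03); print('bdish',rect(Q))
Q=blob(d,(5,60,50),(25,255,255),(.56,.13),.17,.004,.03); Q=Q[Q[:,1]>.03]; print('spoon',rect(Q) if len(Q) else 0)
Q=blob(d,(5,60,50),(25,255,255),(.56,-.13),.16,-.01,.03); Q=Q[Q[:,1]<-.05]; print('pale',rect(Q) if len(Q) else 0)
E
python3 w.py; python3 go.py 589,0,48,0
```

```text
knob (array([590.7,   2.5]), array([33.6, 32.8]), 15.8, 1094)
flange (array([591.5,   2.2]), array([57.1, 55.4]), -81.2, 1220)
bdish (array([454.7,  -7. ]), array([90.4, 82.6]), 16.0, 1918)
spoon (array([592. , 133.1]), array([175.6,  51. ]), 2.4, 2830)
pale (array([ 572.7, -135.8]), array([238.1,  88.7]), 1.3, 14063)
t 2.33 tcp [588.2   1.4 198.3] yaw -0.11 w 0.998 F 0.0 [-0.  -0.6 -0.4] tilt [-0.0006 -0.0001]
589,0,48,0 delta [  0.9   1.4 150.3] rows 3 each [ 0.3  0.5 50.1] | then turn -0.002
```

View pics/wrist1.png

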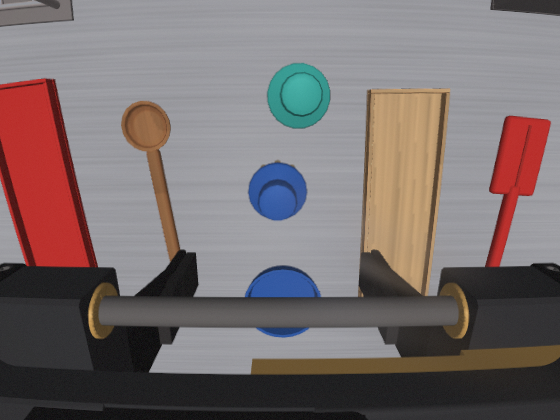

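The wrist picture shows the blue brush at (278,192), its dish at (283,300), and turquoise at (300,95). Positions agree with the fixed cameras, so I grasp the brush.

>>> drive_tool([
  {"delta_pos":[2,0,50],"turn":0,"claw":0.8},
  {"delta_pos":[0,0,50],"turn":0,"claw":0.8},
  {"delta_pos":[0,0,35],"turn":0,"claw":0.8},
  {"delta_pos":[0,0,14],"turn":0,"claw":0.8},
  {"delta_pos":[0,0,0],"turn":0,"claw":0},
  {"delta_pos":[0,0,0],"turn":0,"claw":0},
  {"delta_pos":[0,0,0],"turn":0,"claw":0},
  {"delta_pos":[0,0,0],"turn":0,"claw":0},
  {"delta_pos":[0,0,0],"turn":0,"claw":0},
  {"delta_pos":[0,0,0],"turn":0,"claw":0},
])

```text
time_s: 3.58
tcp_pos: [0.5909, 0.0016, 0.0504]
ee_rot: [[1.0, 0.001, 0.001], [0.001, -1.0, 0.0], [0.001, -0.0, -1.0]]
wrist_force: [-1.4, 0.5, 4.8]
gripper_width: 0.407
gripper_force: 30.0
```

```bash
python3 go.py 590,1.5,90,0 453,-4.5,90,0 453,-4.5,54,0
```

```text
t 3.58 tcp [590.9   1.6  50.4] yaw 0.04 w 0.407 F 30.0 [-1.4  0.5  4.8] tilt [0.0014 0.0001]
590,1.5,90,0 delta [ -0.9   0.1 -39.6] rows 1 each [ -0.9   0.1 -39.6] | then turn 0.001
453,-4.5,90,0 delta [-137.     6.    -0.2] rows 3 each [-45.7   2.   -0.1] | then turn -0.0
453,-4.5,54,0 delta [-0.1  0.  36. ] rows 1 each [-0.1  0.  36. ] | then turn -0.0
```

>>> drive_tool([
  {"delta_pos":[0,0,-25],"turn":0,"claw":0},
  {"delta_pos":[0,0,-25],"turn":0,"claw":0},
  {"delta_pos":[-46,2,0],"turn":0,"claw":0},
  {"delta_pos":[-46,2,0],"turn":0,"claw":0},
  {"delta_pos":[-46,2,0],"turn":0,"claw":0},
  {"delta_pos":[0,0,25],"turn":0,"claw":0},
  {"delta_pos":[0,0,12],"turn":0,"claw":0},
  {"delta_pos":[0,0,8],"turn":0,"claw":0},
  {"delta_pos":[0,0,0],"turn":0,"claw":0},
])

```text
time_s: 4.7
tcp_pos: [0.4531, -0.0044, 0.0543]
ee_rot: [[1.0, 0.0, -0.0], [0.0, -1.0, -0.0], [-0.0, 0.0, -1.0]]
wrist_force: [0.0, 0.5, -1.5]
gripper_width: 0.408
gripper_force: 30.0
```

```bash
python3 go.py 453,-4.5,54,0
```

```text
t 4.7 tcp [453.1  -4.4  54.3] yaw 0.02 w 0.408 F 30.0 [ 0.   0.5 -1.5] tilt [-0.0001 -0.0002]
453,-4.5,54,0 delta [-0.1  0.1  0.3] rows 1 each [-0.1  0.1  0.3] | then turn 0.0
```

>>> drive_tool([
  {"delta_pos":[0,0,0.7],"turn":0,"claw":0},
  {"delta_pos":[0,0,0],"turn":0,"claw":0.8},
  {"delta_pos":[0,0,0],"turn":0,"claw":0.8},
  {"delta_pos":[0,0,0],"turn":0,"claw":0.8},
  {"delta_pos":[0,0,-30],"turn":0,"claw":0.8},
  {"delta_pos":[0,0,-50],"turn":0,"claw":0.8},
  {"delta_pos":[0,0,-60],"turn":0,"claw":0.8},
  {"delta_pos":[0,0,0],"turn":0,"claw":0.8},
])

```text
time_s: 5.7
tcp_pos: [0.4555, -0.0039, 0.1988]
ee_rot: [[1.0, 0.001, 0.012], [0.001, -1.0, 0.003], [0.012, -0.003, -1.0]]
wrist_force: [0.7, 0.9, -0.6]
gripper_width: 0.798
gripper_force: 0.0
```

```bash
python3 go.py 500,124,190,7
```

```text
t 5.7 tcp [455.5  -3.9 198.8] yaw 0.05 w 0.798 F 0.0 [ 0.7  0.9 -0.6] tilt [0.0116 0.003 ]
500,124,190,7 delta [  44.5 -127.8    9.7] rows 3 each [ 14.8 -42.6   3.2] | then turn -0.121
```

>>> drive_tool([
  {"delta_pos":[15,-43,3],"turn":0,"claw":0.5},
  {"delta_pos":[15,-43,3],"turn":0,"claw":0.5},
  {"delta_pos":[15,-42,3],"turn":0,"claw":0.5},
  {"delta_pos":[0,0,0],"turn":-0.12,"claw":0.5},
  {"delta_pos":[0,0,0],"turn":0,"claw":0.5},
  {"delta_pos":[0,0,0],"turn":0,"claw":0.5},
])

```text
time_s: 6.45
tcp_pos: [0.4969, 0.1229, 0.1843]
ee_rot: [[0.993, 0.118, -0.001], [0.118, -0.993, -0.0], [-0.001, 0.0, -1.0]]
wrist_force: [-0.6, -0.8, 0.2]
gripper_width: 0.5
gripper_force: 0.0
```

```bash
cat > w2.py <<'E'
from h import *
d=cap('wrist','wrist2')
Q=blob(d,(5,60,50),(25,255,255),(.56,.13),.17,.003,.03); Q=Q[Q[:,1]>.06]; print('spoon',rect(Q))
for a in np.arange(.44,.68,.02):
    g=Q[abs(Q[:,0]-a)<.006]
    if len(g): print(round(a,2),((g[:,1].min()+g[:,1].max())/2).round(4),np.ptp(g[:,1]).round(3),end=' | ')
print(Q.min(0),Q.max(0))
Q=blob(d,*BLUE,(.45,0),.08,.06,.09); print('knob',rect(Q) if len(Q)>5 else 0)
Q=blob(d,*RED,(.57,.262),.17,.012,.03); print('redrim',rect(Q) if len(Q)>5 else 0)
E
python3 w2.py; python3 go.py
```

```text
spoon (array([557. , 123.3]), array([237.9,  49.8]), 7.7, 4894)
0.44 0.1136 0.016 | 0.46 0.1144 0.015 | 0.48 0.1174 0.014 | 0.5 0.1193 0.013 | 0.52 0.1212 0.014 | 0.54 0.1237 0.013 | 0.56 0.126 0.013 | 0.58 0.1281 0.014 | 0.6 0.1305 0.014 | 0.62 0.1321 0.014 | 0.64 0.1361 0.047 | 0.66 0.1364 0.05 | 0.68 0.1326 0.024 | [0.43849791 0.10467146 0.00300805] [0.67571873 0.16145412 0.01482667]
knob (array([462.8,  -2.3]), array([30.5,  9.6]), -82.8, 270)
redrim (array([546.7, 262.5]), array([228. ,  80.7]), 3.9, 2579)
t 6.5 tcp [497.  122.9 184.6] yaw 6.77 w 0.504 F 0.0 [-0.6  0.7  0.4] tilt [-0.0005 -0.0002]
```

View pics/wrist2.png

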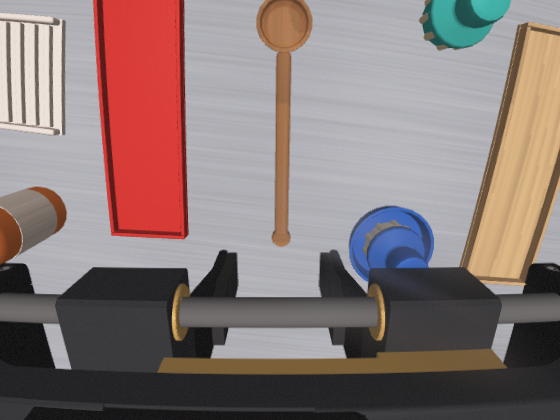

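The picture shows the brush standing in its dish at (390,245) and the spoon running from (281,240) to (285,25). I grasp the spoon at its middle.

```bash
python3 go.py 557,125.3,60,6.5 557,125.3,2.5,6.5
```

```text
t 6.5 tcp [497.  122.9 184.6] yaw 6.77 w 0.504 F 0.0 [-0.6  0.7  0.4] tilt [-0.0005 -0.0002]
557,125.3,60,6.5 delta [ 59.9   4.6 124.5] rows 3 each [20.   1.5 41.5] | then turn 0.005
557,125.3,2.5,6.5 delta [ 0.  -0.  57.5] rows 2 each [ 0.  -0.  28.7] | then turn -0.0
```

>>> drive_tool([
  {"delta_pos":[20,1.5,41.5],"turn":0.005,"claw":0.5},
  {"delta_pos":[20,1.5,41.5],"turn":0,"claw":0.5},
  {"delta_pos":[20,1.5,41.5],"turn":0,"claw":0.5},
  {"delta_pos":[0,0,35],"turn":0,"claw":0.5},
  {"delta_pos":[0,0,15],"turn":0,"claw":0.5},
  {"delta_pos":[0,0,7],"turn":0,"claw":0.5},
  {"delta_pos":[0,0,0],"turn":0,"claw":0.5},
])

```text
time_s: 7.38
tcp_pos: [0.5579, 0.1261, 0.0042]
ee_rot: [[0.993, 0.115, 0.001], [0.115, -0.993, 0.001], [0.001, -0.0, -1.0]]
wrist_force: [-0.0, 0.4, -0.3]
gripper_width: 0.504
gripper_force: 0.0
```

```bash
python3 go.py
```

```text
t 7.38 tcp [557.9 126.1   4.2] yaw 6.6 w 0.504 F 0.0 [-0.   0.4 -0.3] tilt [0.0013 0.0005]
```

>>> drive_tool([
  {"delta_pos":[0,0,1.5],"turn":0,"claw":0},
  {"delta_pos":[0,0,0],"turn":0,"claw":0},
  {"delta_pos":[0,0,0],"turn":0,"claw":0},
  {"delta_pos":[0,0,0],"turn":0,"claw":0},
  {"delta_pos":[0,0,0],"turn":0,"claw":0},
  {"delta_pos":[0,0,0],"turn":0,"claw":0},
  {"delta_pos":[0,0,-10],"turn":0,"claw":0},
  {"delta_pos":[0,0,-30],"turn":0,"claw":0},
  {"delta_pos":[0,0,-40],"turn":0,"claw":0},
  {"delta_pos":[0,0,-50],"turn":0,"claw":0},
  {"delta_pos":[0,0,0],"turn":0,"claw":0},
])

```text
time_s: 8.75
tcp_pos: [0.5602, 0.1271, 0.1369]
ee_rot: [[0.993, 0.116, 0.01], [0.116, -0.993, 0.004], [0.01, -0.003, -1.0]]
wrist_force: [-0.3, 0.3, -0.6]
gripper_width: 0.152
gripper_force: 30.0
```

```bash
python3 go.py 556,-131.5,130,1.8
python3 - <<'E'
from h import *
d=cap('side','side1')
Q=blob(d,(5,60,50),(25,255,255),(.55,.13),.17,.08,.2); Q=Q[(Q[:,1]>.07)&(Q[:,1]<.19)];print(rect(Q)); 
for a in (.46,.5,.62,.65):
    g=Q[abs(Q[:,0]-a)<.01]; print(a,len(g),g.mean(0).round(3) if len(g) else '')
E
```

```text
t 8.75 tcp [560.2 127.1 136.9] yaw 6.64 w 0.152 F 30.0 [-0.3  0.3 -0.6] tilt [0.0097 0.0042]
556,-131.5,130,1.8 delta [-34.2 256.4   5.8] rows 5 each [-6.8 51.3  1.2] | then turn 0.085
(array([561.3, 120.4]), array([246.3,  40.5]), 7.0, 449)
0.46 51 [0.46  0.111 0.142]
0.5 45 [0.5   0.116 0.142]
0.62 27 [0.62  0.128 0.145]
0.65 34 [0.651 0.129 0.142]
```

>>> drive_tool([
  {"delta_pos":[-7,51,0],"turn":0,"claw":0},
  {"delta_pos":[-7,51,0],"turn":0,"claw":0},
  {"delta_pos":[-7,51,0],"turn":0,"claw":0},
  {"delta_pos":[-7,51,0],"turn":0,"claw":0},
  {"delta_pos":[-7,51,0],"turn":0,"claw":0},
  {"delta_pos":[0,0,0],"turn":0.085,"claw":0},
  {"delta_pos":[0,0,40],"turn":0,"claw":0},
  {"delta_pos":[0,0,40],"turn":0,"claw":0},
  {"delta_pos":[0,0,0],"turn":0,"claw":0},
  {"delta_pos":[0,0,0],"turn":0,"claw":0},
])

```text
time_s: 10.05
tcp_pos: [0.5526, -0.1315, 0.0524]
ee_rot: [[1.0, 0.031, 0.001], [0.031, -1.0, -0.001], [0.0, 0.001, -1.0]]
wrist_force: [1.0, 0.7, 0.0]
gripper_width: 0.154
gripper_force: 30.0
```

```bash
python3 go.py 556.5,-131.5,7,1.8
python3 - <<'E'
from h import *
d=cap('wrist','wrist3')
E
```

```text
t 10.05 tcp [ 552.6 -131.5   52.4] yaw 1.77 w 0.154 F 30.0 [1.  0.7 0. ] tilt [ 0.0005 -0.0005]
556.5,-131.5,7,1.8 delta [ 3.9  0.1 45.4] rows 1 each [ 3.9  0.1 45.4] | then turn -0.001
```

View pics/wrist3.png

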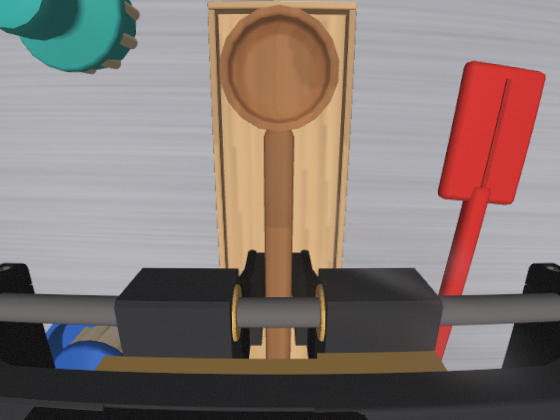

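The spoon hangs centred over the pale tray, with the bowl at (280,68) and the tray end at row 5. I lower it.

>>> drive_tool([
  {"delta_pos":[4,0,20],"turn":0,"claw":0},
  {"delta_pos":[0,0,15],"turn":0,"claw":0},
  {"delta_pos":[0,0,8],"turn":0,"claw":0},
  {"delta_pos":[0,0,2],"turn":0,"claw":0},
  {"delta_pos":[0,0,0],"turn":0,"claw":0},
])

```text
time_s: 10.72
tcp_pos: [0.5562, -0.1313, 0.0071]
ee_rot: [[1.0, 0.03, 0.001], [0.03, -1.0, -0.0], [0.001, 0.0, -1.0]]
wrist_force: [-0.9, 0.1, 0.4]
gripper_width: 0.154
gripper_force: 30.0
```

```bash
python3 go.py
```

```text
t 10.72 tcp [ 556.2 -131.3    7.1] yaw 1.74 w 0.154 F 30.0 [-0.9  0.1  0.4] tilt [ 0.0005 -0.0001]
```

>>> drive_tool([
  {"delta_pos":[0,0,0.8],"turn":0,"claw":0},
  {"delta_pos":[0,0,0],"turn":0,"claw":0},
  {"delta_pos":[0,0,0],"turn":0,"claw":0.3},
  {"delta_pos":[0,0,0],"turn":0,"claw":0.3},
  {"delta_pos":[0,0,0],"turn":0,"claw":0.3},
  {"delta_pos":[0,0,-20],"turn":0,"claw":0.3},
  {"delta_pos":[0,0,-50],"turn":0,"claw":0.3},
  {"delta_pos":[0,0,-60],"turn":0,"claw":0.4},
  {"delta_pos":[0,0,-50],"turn":0,"claw":0.4},
  {"delta_pos":[0,0,0],"turn":0,"claw":0.5},
])

```text
time_s: 11.98
tcp_pos: [0.5587, -0.1315, 0.1913]
ee_rot: [[0.999, 0.031, 0.011], [0.031, -1.0, -0.001], [0.011, 0.001, -1.0]]
wrist_force: [-0.6, 0.2, -1.0]
gripper_width: 0.446
gripper_force: 0.0
```

```bash
python3 go.py 480,-256,185,-4
```

```text
t 11.97 tcp [ 558.7 -131.5  191.3] yaw 1.77 w 0.446 F 0.0 [-0.6  0.2 -1. ] tilt [ 0.011  -0.0005]
480,-256,185,-4 delta [-82.6 122.    5.5] rows 3 each [-27.5  40.7   1.8] | then turn 0.101
```

>>> drive_tool([
  {"delta_pos":[-27.5,41,0],"turn":0,"claw":0.5},
  {"delta_pos":[-27.5,41,0],"turn":0,"claw":0.5},
  {"delta_pos":[-27.5,41,0],"turn":0,"claw":0.5},
  {"delta_pos":[0,0,0],"turn":0.1,"claw":0.5},
  {"delta_pos":[0,0,0],"turn":0,"claw":0.5},
  {"delta_pos":[0,0,0],"turn":0,"claw":0.5},
])

```text
time_s: 12.72
tcp_pos: [0.4772, -0.2563, 0.1855]
ee_rot: [[0.998, -0.068, -0.001], [-0.068, -0.998, 0.0], [-0.001, -0.0, -1.0]]
wrist_force: [0.5, 0.1, 0.4]
gripper_width: 0.501
gripper_force: 0.0
```

```bash
cat > w3.py <<'E'
from h import *
d=cap('wrist','wrist4')
Q=blob(d,*RED,(.545,-.258),.16,.002,.03); print('scraper',rect(Q))
for a in np.arange(.43,.68,.02):
    g=Q[abs(Q[:,0]-a)<.006]
    if len(g): print(round(a,2),((g[:,1].min()+g[:,1].max())/2).round(4),np.ptp(g[:,1]).round(3),end=' | ')
print(Q.min(0),Q.max(0))
Q=blob(d,(5,60,50),(25,255,255),(.556,-.132),.16,.009,.03); Q=Q[(Q[:,1]<-.05)];print('tray+spoon',rect(Q))
Q=blob(d,*ANY,(.58,-.392),.06,.1,.13); print('can',rect(Q) if len(Q)>5 else 0)
Q=blob(d,*GRN,(.45,-.385),.08,.02,.05); print('soap',rect(Q) if len(Q)>5 else 0)
E
python3 w3.py; python3 go.py
```

```text
scraper (array([ 540.3, -257. ]), array([232.2,  50.9]), -4.1, 6562)
0.43 -0.2515 0.017 | 0.45 -0.253 0.012 | 0.47 -0.2534 0.012 | 0.49 -0.2548 0.012 | 0.51 -0.2561 0.012 | 0.53 -0.257 0.013 | 0.55 -0.2584 0.012 | 0.57 -0.2598 0.012 | 0.59 -0.2607 0.051 | 0.61 -0.262 0.05 | 0.63 -0.2635 0.051 | 0.65 -0.2643 0.05 | [ 0.42429758 -0.28921146  0.00563075] [ 0.65791542 -0.23536444  0.01416355]
tray+spoon (array([ 547.2, -133.7]), array([251.6,  80.9]), 1.6, 7341)
can (array([ 582.2, -391.4]), array([74.9, 65.7]), -17.8, 9013)
soap (array([ 454.5, -383.2]), array([73.8, 48.4]), -14.2, 3269)
t 12.78 tcp [ 477.4 -256.2  185.6] yaw -3.89 w 0.502 F 0.0 [0.4 1.2 0.6] tilt [-0.0006  0.0002]
```

View pics/wrist4.png

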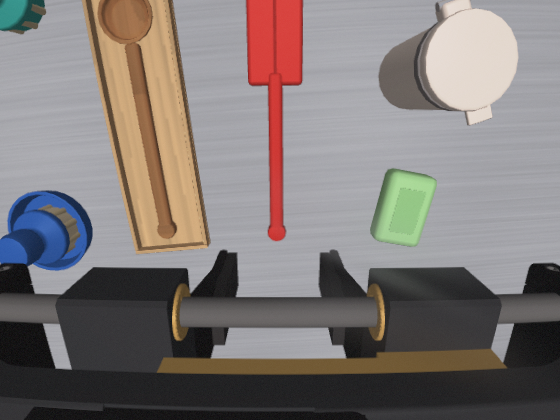

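The picture shows the spoon in its tray (135,120), the scraper from (277,232) to (275,0), and the canister at (465,60). I grasp the scraper 11 mm behind its middle to keep the gripper body off the canister.

```bash
python3 go.py 530,-257.2,60,-4 530,-257.2,3,-4
```

```text
t 12.78 tcp [ 477.4 -256.2  185.6] yaw -3.89 w 0.502 F 0.0 [0.4 1.2 0.6] tilt [-0.0006  0.0002]
530,-257.2,60,-4 delta [ 52.6  -2.6 125.6] rows 3 each [17.5 -0.9 41.9] | then turn 0.002
530,-257.2,3,-4 delta [ 0.  0. 57.] rows 2 each [ 0.   0.  28.5] | then turn -0.0
```

>>> drive_tool([
  {"delta_pos":[17.5,-1,42],"turn":0,"claw":0.4},
  {"delta_pos":[17.5,-1,42],"turn":0,"claw":0.4},
  {"delta_pos":[17.5,-0.5,42],"turn":0,"claw":0.4},
  {"delta_pos":[0,0,35],"turn":0,"claw":0.4},
  {"delta_pos":[0,0,15],"turn":0,"claw":0.4},
  {"delta_pos":[0,0,7],"turn":0,"claw":0.4},
  {"delta_pos":[0,0,0],"turn":0,"claw":0.4},
])

```text
time_s: 13.65
tcp_pos: [0.5303, -0.2579, 0.0038]
ee_rot: [[0.998, -0.069, 0.001], [-0.069, -0.998, -0.0], [0.001, 0.0, -1.0]]
wrist_force: [-0.4, 0.3, -0.3]
gripper_width: 0.403
gripper_force: 0.0
```

```bash
python3 go.py
```

```text
t 13.65 tcp [ 530.3 -257.9    3.8] yaw -3.96 w 0.403 F 0.0 [-0.4  0.3 -0.3] tilt [ 0.0011 -0.0004]
```

>>> drive_tool([
  {"delta_pos":[0,0,1],"turn":0,"claw":0},
  {"delta_pos":[0,0,0],"turn":0,"claw":0},
  {"delta_pos":[0,0,0],"turn":0,"claw":0},
  {"delta_pos":[0,0,0],"turn":0,"claw":0},
  {"delta_pos":[0,0,0],"turn":0,"claw":0},
  {"delta_pos":[0,0,0],"turn":0,"claw":0},
  {"delta_pos":[0,0,-10],"turn":0,"claw":0},
  {"delta_pos":[0,0,-30],"turn":0,"claw":0},
  {"delta_pos":[0,0,-50],"turn":0,"claw":0},
  {"delta_pos":[0,0,-60],"turn":0,"claw":0},
  {"delta_pos":[0,0,0],"turn":0,"claw":0},
])

```text
time_s: 15.02
tcp_pos: [0.5331, -0.2589, 0.1581]
ee_rot: [[0.998, -0.069, 0.012], [-0.069, -0.998, -0.003], [0.012, 0.003, -1.0]]
wrist_force: [0.5, -0.0, -1.2]
gripper_width: 0.158
gripper_force: 30.0
```

```bash
python3 go.py 556,261,145,4
python3 - <<'E'
from h import *
d=cap('side')
Q=blob(d,*RED,(.54,-.26),.17,.09,.22);print(rect(Q)); 
for a in (.45,.5,.57,.6,.63):
    g=Q[abs(Q[:,0]-a)<.01]; print(a,len(g),g.mean(0).round(3) if len(g) else '')
E
```

```text
t 15.03 tcp [ 533.1 -258.9  158.1] yaw -3.96 w 0.158 F 30.0 [ 0.5 -0.  -1.2] tilt [ 0.0119 -0.0034]
556,261,145,4 delta [ -13.2 -520.3   11.6] rows 10 each [ -1.3 -52.    1.2] | then turn -0.139
(array([ 517.4, -261.2]), array([182.7,  34. ]), -1.2, 528)
0.45 75 [ 0.45  -0.258  0.166]
0.5 70 [ 0.5   -0.26   0.166]
0.57 50 [ 0.572 -0.265  0.167]
0.6 26 [ 0.604 -0.255  0.167]
0.63 0
```

>>> drive_tool([
  {"delta_pos":[-1,-52,0],"turn":0,"claw":0},
  {"delta_pos":[-1,-52,0],"turn":0,"claw":0},
  {"delta_pos":[-1,-52,0],"turn":0,"claw":0},
  {"delta_pos":[-1,-52,0],"turn":0,"claw":0},
  {"delta_pos":[-1,-52,0],"turn":0,"claw":0},
  {"delta_pos":[-1,-52,0],"turn":0,"claw":0},
  {"delta_pos":[-1,-52,0],"turn":0,"claw":0},
  {"delta_pos":[-1,-52,0],"turn":0,"claw":0},
  {"delta_pos":[-1,-52,0],"turn":0,"claw":0},
  {"delta_pos":[-1,-52,0],"turn":0,"claw":0},
  {"delta_pos":[0,0,0],"turn":-0.139,"claw":0},
  {"delta_pos":[0,0,0],"turn":0,"claw":0},
])

```text
time_s: 16.58
tcp_pos: [0.5548, 0.2615, 0.1498]
ee_rot: [[0.998, 0.068, -0.004], [0.068, -0.998, -0.002], [-0.004, 0.002, -1.0]]
wrist_force: [-0.0, -0.2, -0.1]
gripper_width: 0.156
gripper_force: 30.0
```

```bash
python3 go.py 556,261,55,4
python3 - <<'E'
from h import *
d=cap('wrist')
Q=blob(d,*RED,(.567,.262),.18,.0115,.03); print('rim',rect(Q)); 
for a in np.arange(.58,.7,.02):
    g=Q[abs(Q[:,0]-a)<.008]
    if len(g): print(round(a,2),g[:,1].min().round(4),g[:,1].max().round(4))
Q=blob(d,*RED,(.567,.262),.18,.09,.2); print('scr',rect(Q))
E
```

```text
t 16.57 tcp [554.8 261.5 149.8] yaw 3.91 w 0.156 F 30.0 [-0.  -0.2 -0.1] tilt [-0.0038 -0.0024]
556,261,55,4 delta [ 1.5  0.3 94.8] rows 2 each [ 0.8  0.2 47.4] | then turn -0.002
rim (array([530.8, 261.9]), array([98.7, 79. ]), 3.9, 782)
0.58 0.2254 0.3045
scr (array([591.5, 264.2]), array([180.2,  51.8]), 4.0, 24109)
```

>>> drive_tool([
  {"delta_pos":[1.5,-0.5,50],"turn":0,"claw":0},
  {"delta_pos":[0,0,50],"turn":0,"claw":0},
  {"delta_pos":[0,0,25],"turn":0,"claw":0},
  {"delta_pos":[0,0,12],"turn":0,"claw":0},
  {"delta_pos":[0,0,4],"turn":0,"claw":0},
  {"delta_pos":[0,0,0],"turn":0,"claw":0},
  {"delta_pos":[0,0,0],"turn":0,"claw":0},
])

```text
time_s: 17.5
tcp_pos: [0.5582, 0.2626, 0.0123]
ee_rot: [[0.998, 0.069, 0.002], [0.069, -0.998, 0.001], [0.002, -0.001, -1.0]]
wrist_force: [0.1, -0.7, 0.1]
gripper_width: 0.155
gripper_force: 30.0
```

```bash
python3 go.py 556,262,6.8,4
python3 - <<'E'
from h import *
d=cap('wrist','wrist5')
E
```

```text
t 17.5 tcp [558.2 262.6  12.3] yaw 3.96 w 0.155 F 30.0 [ 0.1 -0.7  0.1] tilt [0.002  0.0015]
556,262,6.8,4 delta [-2.3  0.5  5.5] rows 1 each [-2.3  0.5  5.5] | then turn -0.001
```

View pics/wrist5.png

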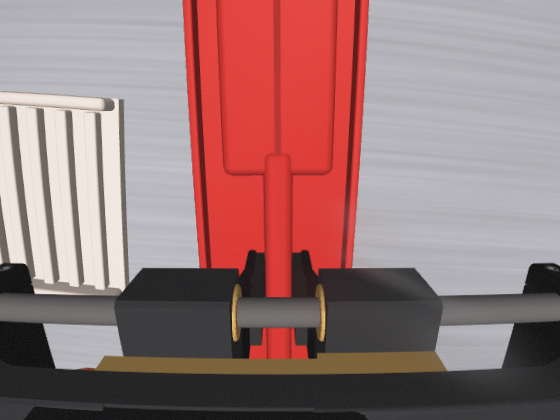

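The scraper is centred in the red tray between the rims at columns 195 and 360. I set it down and let go.

>>> drive_tool([
  {"delta_pos":[-2,0,3],"turn":0,"claw":0},
  {"delta_pos":[0,0,2.5],"turn":0,"claw":0},
  {"delta_pos":[0,0,0.5],"turn":0,"claw":0},
  {"delta_pos":[0,0,0],"turn":0,"claw":0},
  {"delta_pos":[0,0,0],"turn":0,"claw":0},
])

```text
time_s: 18.18
tcp_pos: [0.5553, 0.2621, 0.0067]
ee_rot: [[0.998, 0.07, 0.0], [0.07, -0.998, -0.0], [0.0, 0.0, -1.0]]
wrist_force: [-2.9, -0.7, 8.4]
gripper_width: 0.156
gripper_force: 30.0
```

>>> drive_tool([
  {"delta_pos":[0,0,0],"turn":0,"claw":0.3},
  {"delta_pos":[0,0,0],"turn":0,"claw":0.3},
  {"delta_pos":[0,0,0],"turn":0,"claw":0.3},
  {"delta_pos":[0,0,-20],"turn":0,"claw":0.3},
  {"delta_pos":[0,0,-50],"turn":0,"claw":0.3},
  {"delta_pos":[0,0,-60],"turn":0,"claw":0.5},
  {"delta_pos":[0,0,-60],"turn":0,"claw":0.8},
  {"delta_pos":[0,0,0],"turn":0,"claw":0.8},
  {"delta_pos":[0,0,0],"turn":0,"claw":0.8},
])

```text
time_s: 19.3
tcp_pos: [0.555, 0.2618, 0.1946]
ee_rot: [[0.998, 0.069, -0.001], [0.069, -0.998, 0.0], [-0.001, -0.0, -1.0]]
wrist_force: [0.1, 0.1, -0.9]
gripper_width: 0.669
gripper_force: 0.0
```

```bash
python3 go.py 452,-384,190,-14.5
python3 - <<'E'
from h import *
d=cap('wrist')
P=cloud(d)
Q=blob(d,*WHT,(.587,.388),.085,.003,.03); print('dish',rect(Q))
Q=blob(d,*RED,(.567,.262),.18,.005,.03); print('redall',rect(Q))
E
```

```text
t 19.3 tcp [555.  261.8 194.6] yaw 3.94 w 0.669 F 0.0 [ 0.1  0.1 -0.9] tilt [-0.001   0.0001]
452,-384,190,-14.5 delta [-147.1  637.2    4.6] rows 12 each [-12.3  53.1   0.4] | then turn 0.322
dish (array([586.5, 389.8]), array([110.7,  84.8]), -1.6, 7488)
redall (array([567.4, 264.4]), array([270.4,  79.3]), 3.8, 10160)
```

>>> drive_tool([
  {"delta_pos":[-12,53,0],"turn":0,"claw":0.8},
  {"delta_pos":[-12,53,0],"turn":0,"claw":0.8},
  {"delta_pos":[-12,53,0],"turn":0,"claw":0.8},
  {"delta_pos":[-12,53,0],"turn":0,"claw":0.8},
  {"delta_pos":[-12,53,0],"turn":0,"claw":0.8},
  {"delta_pos":[-12,53,0],"turn":0,"claw":0.8},
  {"delta_pos":[-12,53,0],"turn":0,"claw":0.8},
  {"delta_pos":[-12,53,0],"turn":0,"claw":0.8},
  {"delta_pos":[-12,53,0],"turn":0,"claw":0.8},
  {"delta_pos":[-12,53,0],"turn":0,"claw":0.8},
  {"delta_pos":[-12,53,0],"turn":0,"claw":0.8},
  {"delta_pos":[-14,53,0],"turn":0,"claw":0.8},
])

```text
time_s: 20.85
tcp_pos: [0.4527, -0.3839, 0.1928]
ee_rot: [[0.998, 0.069, -0.004], [0.069, -0.998, 0.002], [-0.003, -0.002, -1.0]]
wrist_force: [1.2, 0.5, -0.4]
gripper_width: 0.802
gripper_force: 0.0
```

>>> drive_tool([
  {"delta_pos":[0,0,0],"turn":0.161,"claw":0.8},
  {"delta_pos":[0,0,0],"turn":0.161,"claw":0.8},
  {"delta_pos":[0,0,0],"turn":0,"claw":0.8},
  {"delta_pos":[0,0,0],"turn":0,"claw":0.8},
])

```text
time_s: 21.35
tcp_pos: [0.4536, -0.3822, 0.1939]
ee_rot: [[0.969, -0.248, -0.002], [-0.248, -0.969, 0.001], [-0.002, -0.0, -1.0]]
wrist_force: [-0.4, 0.1, -0.1]
gripper_width: 0.805
gripper_force: 0.0
```

```bash
python3 go.py 453,-383.5,6,-14.5;  python3 - <<'E'
from h import *
d=cap('wrist')
Q=blob(d,*GRN,(.453,-.383),.08,.022,.05); print('soap',rect(Q) if len(Q)>5 else 0)
Q=blob(d,*ANY,(.58,-.392),.06,.1,.13); print('can',rect(Q) if len(Q)>5 else 0)
E
```

```text
t 21.35 tcp [ 453.6 -382.2  193.9] yaw -14.34 w 0.805 F 0.0 [-0.4  0.1 -0.1] tilt [-0.0019  0.0009]
453,-383.5,6,-14.5 delta [1.000e-01 1.500e+00 1.879e+02] rows 4 each [ 0.   0.4 47. ] | then turn 0.003
soap (array([ 453.8, -384.4]), array([75.2, 48.2]), -13.9, 3323)
can (array([ 575.6, -390.1]), array([64.9, 63.1]), 73.8, 7714)
```

>>> drive_tool([
  {"delta_pos":[0,1.5,50],"turn":0,"claw":0.85},
  {"delta_pos":[0,0,50],"turn":0,"claw":0.85},
  {"delta_pos":[0,0,40],"turn":0,"claw":0.85},
  {"delta_pos":[0,0,30],"turn":0,"claw":0.85},
  {"delta_pos":[0,0,16],"turn":0,"claw":0.85},
  {"delta_pos":[0,0,0],"turn":0,"claw":0.85},
  {"delta_pos":[0,0,0],"turn":0,"claw":0},
  {"delta_pos":[0,0,0],"turn":0,"claw":0},
  {"delta_pos":[0,0,0],"turn":0,"claw":0},
  {"delta_pos":[0,0,0],"turn":0,"claw":0},
  {"delta_pos":[0,0,0],"turn":0,"claw":0},
])

```text
time_s: 22.78
tcp_pos: [0.4539, -0.3842, 0.0099]
ee_rot: [[0.968, -0.25, 0.001], [-0.25, -0.968, -0.001], [0.001, 0.0, -1.0]]
wrist_force: [-0.4, 1.0, 5.7]
gripper_width: 0.575
gripper_force: 30.0
```

```bash
python3 go.py
```

```text
t 22.77 tcp [ 453.9 -384.2    9.9] yaw -14.47 w 0.575 F 30.0 [-0.4  1.   5.7] tilt [ 0.001  -0.0007]
```

>>> drive_tool([
  {"delta_pos":[0,0,-10],"turn":0,"claw":0},
  {"delta_pos":[0,0,-30],"turn":0,"claw":0},
  {"delta_pos":[0,0,-50],"turn":0,"claw":0},
  {"delta_pos":[0,0,-50],"turn":0,"claw":0},
  {"delta_pos":[0,0,-40],"turn":0,"claw":0},
  {"delta_pos":[0,0,0],"turn":-0.11,"claw":0},
  {"delta_pos":[0,0,0],"turn":-0.113,"claw":0},
  {"delta_pos":[0,0,0],"turn":0,"claw":0},
])

```text
time_s: 23.78
tcp_pos: [0.4531, -0.3838, 0.1889]
ee_rot: [[1.0, -0.031, -0.0], [-0.031, -1.0, 0.001], [-0.0, -0.0, -1.0]]
wrist_force: [0.3, 0.7, -2.0]
gripper_width: 0.572
gripper_force: 30.0
```

```bash
python3 go.py 586.5,388.5,190,-1.7
```

```text
t 23.77 tcp [ 453.1 -383.8  188.9] yaw -1.79 w 0.572 F 30.0 [ 0.3  0.7 -2. ] tilt [-0.0004  0.0005]
586.5,388.5,190,-1.7 delta [ 1.091e+02 -7.761e+02 -7.000e-01] rows 15 each [  7.3 -51.7  -0. ] | then turn -0.002
```

>>> drive_tool([
  {"delta_pos":[7,-50,0],"turn":0,"claw":0},
  {"delta_pos":[7,-50,0],"turn":0,"claw":0},
  {"delta_pos":[7,-50,0],"turn":0,"claw":0},
  {"delta_pos":[7,-50,0],"turn":0,"claw":0},
  {"delta_pos":[7,-50,0],"turn":0,"claw":0},
  {"delta_pos":[7,-50,0],"turn":0,"claw":0},
  {"delta_pos":[7,-50,0],"turn":0,"claw":0},
  {"delta_pos":[7,-50,0],"turn":0,"claw":0},
  {"delta_pos":[7,-50,0],"turn":0,"claw":0},
  {"delta_pos":[7,-50,0],"turn":0,"claw":0},
  {"delta_pos":[7,-50,0],"turn":0,"claw":0},
  {"delta_pos":[7,-50,0],"turn":0,"claw":0},
])

```text
time_s: 25.28
tcp_pos: [0.5552, 0.2148, 0.1889]
ee_rot: [[0.999, -0.032, -0.0], [-0.032, -0.999, -0.0], [-0.0, 0.0, -1.0]]
wrist_force: [0.4, -0.6, -1.1]
gripper_width: 0.571
gripper_force: 30.0
```

>>> drive_tool([
  {"delta_pos":[8,-55,0],"turn":0,"claw":0},
  {"delta_pos":[8,-55,0],"turn":0,"claw":0},
  {"delta_pos":[9,-55,0],"turn":0,"claw":0},
  {"delta_pos":[0,0,0],"turn":0,"claw":0},
  {"delta_pos":[0,0,0],"turn":0,"claw":0},
])

```text
time_s: 25.9
tcp_pos: [0.5848, 0.377, 0.1881]
ee_rot: [[1.0, -0.031, -0.002], [-0.031, -1.0, -0.001], [-0.001, 0.002, -1.0]]
wrist_force: [-0.3, -0.4, -1.2]
gripper_width: 0.575
gripper_force: 30.0
```

```bash
python3 go.py 586.5,388.5,22,-1.7;  python3 - <<'E'
from h import *
d=cap('wrist')
Q=blob(d,*GRN,(.587,.388),.08,.15,.25); print('soap',rect(Q) if len(Q)>5 else 0)
Q=blob(d,*WHT,(.587,.388),.085,.003,.03); print('dish',rect(Q))
E
```

```text
t 25.9 tcp [584.8 377.  188.1] yaw -1.76 w 0.575 F 30.0 [-0.3 -0.4 -1.2] tilt [-0.0015 -0.0015]
586.5,388.5,22,-1.7 delta [  1.6 -11.8 166.1] rows 4 each [ 0.4 -2.9 41.5] | then turn -0.001
soap (array([585. , 376.7]), array([74.7, 53. ]), -1.1, 10919)
dish (array([599.5, 389. ]), array([84.5, 84.4]), -1.4, 5282)
```

>>> drive_tool([
  {"delta_pos":[2,-12,40],"turn":0,"claw":0},
  {"delta_pos":[0,0,50],"turn":0,"claw":0},
  {"delta_pos":[0,0,40],"turn":0,"claw":0},
  {"delta_pos":[0,0,20],"turn":0,"claw":0},
  {"delta_pos":[0,0,10],"turn":0,"claw":0},
  {"delta_pos":[0,0,0],"turn":0,"claw":0},
  {"delta_pos":[0,0,0],"turn":0,"claw":0},
])

```text
time_s: 26.82
tcp_pos: [0.5886, 0.3901, 0.0311]
ee_rot: [[1.0, -0.03, 0.003], [-0.03, -1.0, 0.002], [0.003, -0.002, -1.0]]
wrist_force: [0.6, 0.3, -1.3]
gripper_width: 0.569
gripper_force: 30.0
```

```bash
python3 go.py 587,389,22,-1.7;python3 - <<'E'
from h import *
d=cap('wrist','wrist6')
E
```

```text
t 26.82 tcp [588.6 390.1  31.1] yaw -1.7 w 0.569 F 30.0 [ 0.6  0.3 -1.3] tilt [0.0027 0.0022]
587,389,22,-1.7 delta [-1.6  1.2  9. ] rows 1 each [-1.6  1.2  9. ] | then turn 0.0
```

View pics/wrist6.png

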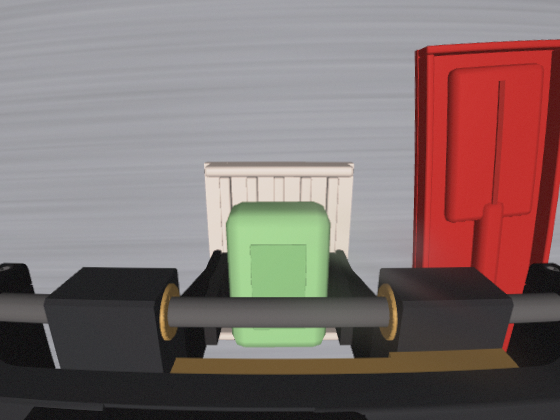

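The soap (278,270) is centred and in line over the dish, whose sides are at columns 208 and 352. I lower it.

>>> drive_tool([
  {"delta_pos":[-0.5,0,5],"turn":0,"claw":0},
  {"delta_pos":[0,0,3],"turn":0,"claw":0},
  {"delta_pos":[0,0,0],"turn":0,"claw":0},
  {"delta_pos":[0,0,0],"turn":0,"claw":0},
])

```text
time_s: 27.38
tcp_pos: [0.5871, 0.3896, 0.022]
ee_rot: [[1.0, -0.029, 0.0], [-0.029, -1.0, 0.0], [0.0, -0.0, -1.0]]
wrist_force: [-1.7, -0.3, 5.7]
gripper_width: 0.573
gripper_force: 30.0
```

```bash
python3 go.py 587,389,22,-1.7
```

```text
t 27.38 tcp [587.1 389.6  22. ] yaw -1.68 w 0.573 F 30.0 [-1.7 -0.3  5.7] tilt [0.0005 0.0003]
587,389,22,-1.7 delta [-0.1  0.6 -0. ] rows 1 each [-0.1  0.6 -0. ] | then turn 0.0
```

Contact is made, so I release, lift, back away and check everything.

>>> drive_tool([
  {"delta_pos":[0,0,0],"turn":0,"claw":0.85},
  {"delta_pos":[0,0,0],"turn":0,"claw":0.85},
  {"delta_pos":[0,0,0],"turn":0,"claw":0.85},
  {"delta_pos":[0,0,-15],"turn":0,"claw":0.85},
  {"delta_pos":[0,0,-40],"turn":0,"claw":0.85},
  {"delta_pos":[0,0,-60],"turn":0,"claw":0.85},
  {"delta_pos":[0,0,-60],"turn":0,"claw":0.85},
  {"delta_pos":[-55,0,0],"turn":0,"claw":0.85},
  {"delta_pos":[-55,0,-20],"turn":0,"claw":0.85},
  {"delta_pos":[-55,-20,0],"turn":0,"claw":0.85},
  {"delta_pos":[-55,-20,0],"turn":0,"claw":0.85},
  {"delta_pos":[0,0,0],"turn":0,"claw":0.85},
])

```text
time_s: 28.88
tcp_pos: [0.3655, 0.4373, 0.218]
ee_rot: [[1.0, -0.024, 0.001], [-0.024, -1.0, 0.003], [0.001, -0.003, -1.0]]
wrist_force: [1.3, 0.6, 0.1]
gripper_width: 0.851
gripper_force: 0.0
```

```bash
python3 go.py
python3 - <<'E'
from h import *
cap('scene','scene9');cap('side')
E
python3 m.py | egrep -v "rim|spoonh|blade|mug|pale|spoon"
python3 - <<'E'
from h import *
for n in('scene','side'):
    d=pickle.load(open(n+'.pkl','rb')); print(n)
    for nm,a in dict(soap=(*GRN,(.587,.388),.08,.033,.06),dish=(*WHT,(.587,.388),.075,.003,.02),bknob=(*BLUE,(.453,-.004),.06,.07,.09),bdish=(*BLUE,(.453,-.004),.06,.015,.025)).items():
        Q=blob(d,*a); print(nm,rect(Q) if len(Q)>5 else 0, np.median(Q[:,2]) if len(Q) else 0)
s=cv2.resize(cv2.imread('pics/scene9.png')[140:300,150:460],None,fx=2.5,fy=2.5,interpolation=3); cv2.imwrite('pics/c9.png',s)
E
```

```text
t 28.88 tcp [365.5 437.3 218. ] yaw -1.4 w 0.851 F 0.0 [1.3 0.6 0.1] tilt [0.001  0.0026]
scene
scraper none 
redtray [565.8 302.5] [273.1 159.9] 3.1 2518 [0.001 0.01  0.017]
soaptop none 
soap none 
knobtop none 
flange none 
bdish [458.5  -3.7] [83.9 80.5] 73.9 262 [0.002 0.012 0.022]
dish [588.1 388.5] [108.4  80. ] -1.7 200 [0.005 0.01  0.017]
cantop [ 583.1 -390.8] [79.  66.1] -20.1 791 [0.105 0.115 0.117]
bottle [453.3 374.6] [56.7 45.2] 49.0 747 [0.036 0.092 0.153]
side
scraper none 
redtray [566.3 261.1] [269.7  84.6] 4.2 1455 [0.002 0.01  0.016]
soaptop none 
soap none 
knobtop none 
flange none 
bdish [448.3 -12.2] [84.2 77.1] -26.0 263 [0.004 0.012 0.02 ]
dish [579.6 374.5] [120.4  64.4] -21.3 46 [0.005 0.012 0.016]
cantop [ 582.  -395.7] [69.3 68.1] 57.5 1009 [0.103 0.115 0.117]
bottle [442.8 367.6] [56.5 43.2] -0.1 744 [0.036 0.086 0.149]
scene
soap (array([589.4, 387.8]), array([75.6, 47.8]), -0.2, 382) 0.03823545544984114
dish (array([588.2, 389.7]), array([108.4,  82.5]), -1.7, 257) 0.008160563501174667
bknob (array([453.8,  -5.7]), array([30.4, 27.7]), -75.4, 98) 0.07531703313350813
bdish (array([459.8,  -4. ]), array([84.8, 77.7]), 80.4, 102) 0.018581452973048862
side
soap (array([581.4, 383.3]), array([70.9, 43.2]), -1.5, 170) 0.0384765726297151
dish (array([579.2, 373.4]), array([120.4,  66.8]), -21.3, 69) 0.005873667751896461
bknob (array([448.3, -10.7]), array([28.7, 25. ]), -53.0, 109) 0.07601624619600456
bdish (array([448.3, -12.2]), array([84.2, 77.1]), -26.0, 94) 0.018080918497545118
```

View pics/c9.png

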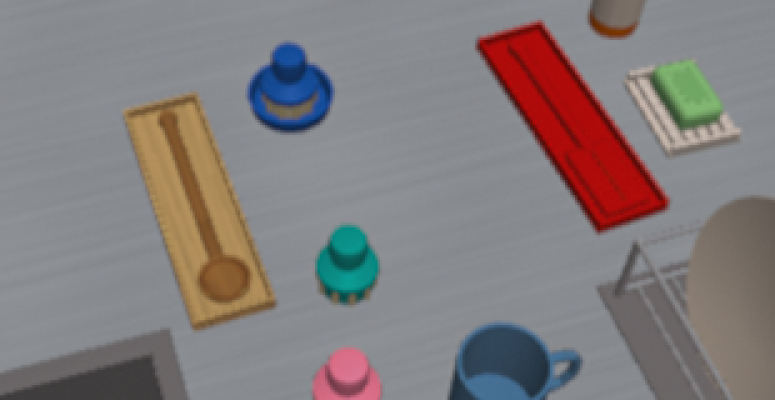

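The crop shows the spoon in the pale tray, the brush upright in its dish (290,90), the scraper in the red tray and the soap centred on its dish (688,93). The measurements agree, and the canister and bottle have not moved. I hand it in.

```bash
python3 -c "
from station import ticket
print(ticket.finish_job())"
```

```text
the job is handed in; nothing more can be done
None
```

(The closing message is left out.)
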